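# Lock the vials into the mixer carrier

### The job

Press the pad of the vial carrier's spring-loaded plunger straight down to its stop and, keeping it down, push the keeper by the tab that bridges the pad, to the left along its rail right up to its end stop, so that its tongue lies over the plunger's lug; then let go, leaving the plunger trapped down with its bar just above the vial caps. Push firmly but gently: feel for the stops and do not force the plunger or the keeper against them. Leave the vials standing in their wells and the things around alone.

Things in the scene. Friction and masses are not known exactly. Their poses are not given: they have to be found in the camera images.
- carrier: Vial carrier, fixed on levelling feet that hold its metal base (120 x 148 x 10 mm) 4 to 18 mm above the worktop. On the base, from the robot's side to the far side: keeper rail, grey spring housing (84 mm long, top 66 mm up), white block with three wells and vials. Origin under the centre of the base; z up, x from the rail towards the vials, y along the keeper's travel.
- plunger: Steel plunger. Origin: centre of the top of its pad, the flat plate to press on, 36 (x) x 92 mm (y). Axes as the carrier's; origin 94 mm above the carrier's when up, 80 mm at its hard stop. The spring resists with 8 N (up) to 14 N (stop). A 28 mm wide web joins the pad to the bar over the vials (x 35 to 51 mm, 120 mm long). Its lug hangs under the pad, robot side.
- keeper: Keeper, slides along the carrier's +y 22 mm to a hard end stop with 2 N of friction. Origin: centre of the -y face of its push tab, a bar 64 mm long (x), 8 mm thick, 15 mm high that bridges the pad 4 mm above it (pad up). Carrier y of origin: 2 to 7 mm at the start, 24 mm at the end. Its tongue meets the lug at 10 mm and passes over it only with the plunger within about 1 mm of its stop.
- vial_1: Injection vial, 23 mm across, 54 mm tall, in the -y well of the carrier, its base 16 mm above the carrier's origin; origin at the centre of its base.
- vial_2: The same kind of vial, in the middle well.
- vial_3: The same kind of vial, in the +y well.
- timer: Small white timer, 55 x 62 x 22 mm, loose on the worktop to the right; bystander. Origin at the centre of its underside.
- gauze_roll: White gauze roll standing on end, 50 mm across, 61 mm tall, behind the carrier; bystander. Origin at the centre of its underside.
- flat_pack: Small flat white carton, 47 x 100 x 14 mm, on the worktop to the left; bystander. Origin at the centre of its underside.

How it is judged:
On the way:
1. the plunger is pressed down at least 12 mm while the keeper is still clear of its lug (z of plunger in the frame of carrier below 0.082 m and y of keeper in the frame of carrier below 0.01 m), for 0.1 s.
At the end, for the whole second after the job is handed in: The keeper is slid to within 1.6 mm of its end stop, the plunger stays trapped at least 11 mm down, and the three vials stand upright in their wells (y of keeper in the frame of carrier above 0.0224 m and z of plunger in the frame of carrier between 0.078 and 0.083 m and angle between each of vial_1, vial_2, vial_3's own z axis and vertical below 0.2 rad); the robot touches nothing.
It fails at once if the plunger is forced: pressed with more than 32 N (contact force between plunger and the fingers above 32 N or contact force between plunger and the arm above 32 N).
It fails at once if the keeper is forced: more than 25 N between the robot and the keeper (contact force between keeper and the fingers above 25 N or contact force between keeper and the arm above 25 N).
It fails at once if a vial is pulled from its place (more than 10 mm) (distance of any of vial_1, vial_2, vial_3 from where it was at the start of the episode above 0.01 m).
It fails at once if the timer, the gauze roll or the flat carton is displaced by more than 20 mm (distance of any of timer, gauze_roll, flat_pack from where it was at the start of the episode above 0.02 m).
It also fails if it takes over 67 s, if anything falls off the work surface, if the arm or the gripper's body presses on something with over 40 N, if the wrist force passes 120 N, or if a joint passes its speed limit or range.

### The arm

A 7-joint arm with a two-finger parallel gripper is mounted at the origin on a cart in front of the work surface, level with it; the furniture and walls round the work are solid. World frame = base frame: x ahead of the robot, y to its left, z up, the work surface at z = 0. Lengths are in m, angles in rad, forces in N, time in s.
With the tool pointing down it reaches from about 0.425 to 1.025 m from the base axis. Payload 3.6 kg.
Tool frame: the origin (TCP) lies midway between the tips of the shut fingers; the grasp point (between the pads) lies 19 mm behind it (grasp_offset is the distance from the TCP to the grasp point, in m); z points along the fingers, y is the line along which they close (so a half turn about z gives the same grasp; the last joint's range is limited). The gripper opens to 85 mm and grips with 20 to 120 N. Pads are 22 mm wide; open, the fingers measure 114 mm over their backs; the gripper's body (76 mm by 85 mm) begins 54 mm behind the grasp point. The pads swing forward as they close: fully open they stand 13 mm farther back than shut.
Start: joints at [-1.349, 0.591, 0.048, 1.609, -0.033, 0.943, -0.034], TCP at [0.224, 0.689, 0.2] pointing down, gripper open.
Joint ranges: [-2.69, 2.69], [-0.47, 2.24], [-1.27, 1.36], [0.19, 2.51], [-1.53, 4.68], [0.08, 2.07], [-3.09, 3.09]. Speed limits (rad/s): [2.57, 2.57, 3.14, 3.14, 3.14, 3.14, 3.14].

### API

Orientations are given as a unit quaternion [w, x, y, z].
In Python, from station import read_state, get_image, calibration, close_job, grasp_offset gives the robot as it stands.
- The arm moves only by the tool drive_tool, never from a script. Its argument "plan" is one flat list of numbers, 5 for each row, row after row: the opening, from 0 (shut) to 1 (fully open), then the shift along the tool's x, y, z in mm, then the turn about the tool's z in degrees. In form: [gripper, tx, ty, tz, roll, gripper, tx, ty, tz, roll, ...]. A call has exactly 5 rows; each row shifts and turns the commanded pose from where the row before left it, along the tool's axes as they then stand; what a row does not reach is not made up. A row lasts 1/8 s, in which the tool goes at most 62.5 mm and 10.7 degrees, less where a joint would pass 70% of its speed; a pose out of reach is approached as far as the arm can. A call is refused whole if a number of a shift passes 62.5 or a number of a turn 10.7, either way. A call with a gripper value outside its range is refused whole. The fingers move at their own pace and stop on an object; the grip force is fixed at half the most. Time passes only in rows, so rows that do not move let the fingers close, or fill a call up. It gives the time, the measured TCP pose, the force, the opening and the grip force at its end, in the units of the state.
- read_state(): the state, without advancing time (a new reading comes with each control period).
- get_image(name): name is "side" or "top"; returns the picture (400x640x3 uint8, blue, green, red); there is no depth.
- calibration(name): a dict with "mtx" (3x3 intrinsics, pixels), "origin" and "attitude" of the camera in the world. Camera axes: x right, y down, z forward; pixel columns grow to the right and rows downward; lengths in m; the calibration is good to about 2 mm. A picture is of the moment at which its call begins. calibration takes no time and is no camera call.
- close_job(): hands the job in; it is judged then, once.
The state is a dict: "clock": time; "qpos": joint angles; "qvel": joint speeds; "joint_torque": joint torques, N m; "position": TCP position; "ee_rot": TCP orientation; "contact_force": force on the tool from outside, world axes, zero at the start; "moment": the same for the moment, N m; "width": opening from 0.0 (shut) to 1.0 (fully open); "grip_force": force on a finger pad.
Only numpy, scipy, OpenCV 4.12 (cv2) and the standard library are available. Lean on these libraries where they do the work, as an engineer would, in place of code of your own. Each camera call takes 0.05 s, during which the arm holds its last target. There are 200 camera calls.

## Working session

There is one attempt and no reset: what is moved stays moved. The work goes in short steps, Python scripts to look and compute and a tool call to move; the robot and the scene stay as the last step left them, time stands still between calls to the robot, and variables do not carry over. Pictures are saved under pics/ and viewed, at most 10 in all, crops included, and the job is handed in when it is done.

Besides the shell and the picture viewer there is one more tool, called after ">>>" in YAML: its name, and indented under it one key for each argument. drive_tool: Moves the arm, as the interface text tells. Its arguments: {"type":"object","properties":{"plan":{"type":"array"}},"required":["plan"]}

```bash
mkdir -p pics; python3 - <<'E'
from station import *
import cv2
s=read_state();print({k:s[k] for k in('clock','position','ee_rot','contact_force','width')},grasp_offset)
for n in('side','top'):
    cv2.imwrite(f'pics/{n}0.png',get_image(n));c=calibration(n);print(n,c)
E
```

```text
{'clock': 0.0, 'position': array([0.22420731, 0.68849565, 0.19882655]), 'ee_rot': array([-1.14731300e-04,  1.56740454e-01,  9.87639174e-01, -1.13097741e-03]), 'contact_force': array([ 0.06354125,  0.56045583, -0.55703621]), 'width': 1.000373910806956} 0.0187
side {'mtx': array([[408.10943649,   0.        , 329.09345709],
       [  0.        , 408.10943649, 198.22449744],
       [  0.        ,   0.        ,   1.        ]]), 'origin': array([ 0.27001821, -0.73030335,  0.68686879]), 'attitude': array([-0.45237219,  0.87167831, -0.16397983,  0.09298896])}
top {'mtx': array([[428.62783965,   0.        , 321.1351718 ],
       [  0.        , 428.62783965, 200.78023201],
       [  0.        ,   0.        ,   1.        ]]), 'origin': array([0.51295835, 0.04849566, 1.23821337]), 'attitude': array([ 0.0167964 , -0.7055038 ,  0.70759846, -0.03587051])}
```

View pics/side0.png

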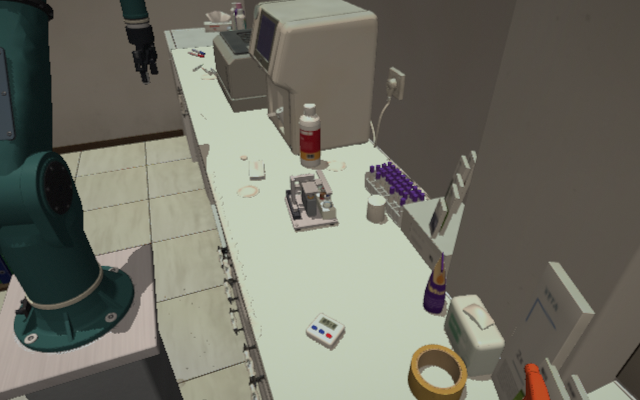

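View pics/top0.png

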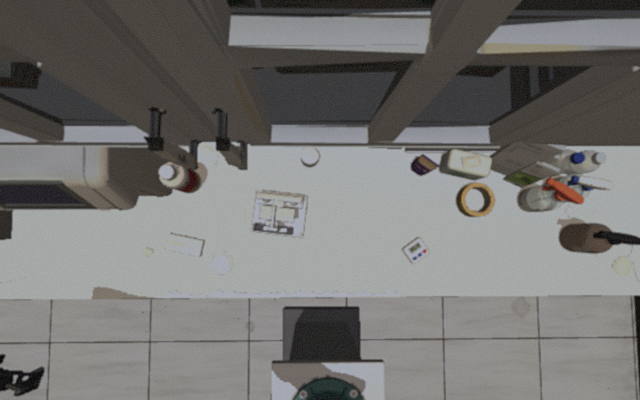

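Side view: the carrier is at about (312,203), gauze roll at (376,207), timer at (325,330). Top view: the carrier is at about (280,214), slightly turned. I'll enlarge the carrier in both.

```bash
python3 - <<'E'
import cv2,numpy as np
t=cv2.imread('pics/top0.png')[180:248,240:320];s=cv2.imread('pics/side0.png')[160:240,275:351]
t=cv2.resize(t,None,fx=7,fy=7,interpolation=cv2.INTER_CUBIC);s=cv2.resize(s,None,fx=7,fy=7,interpolation=cv2.INTER_CUBIC)
for n,i in(('t',t),('s',s)):
    cv2.imwrite(f'pics/{n}c.png',i)
E
```

```text
(no output)
```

View pics/tc.png

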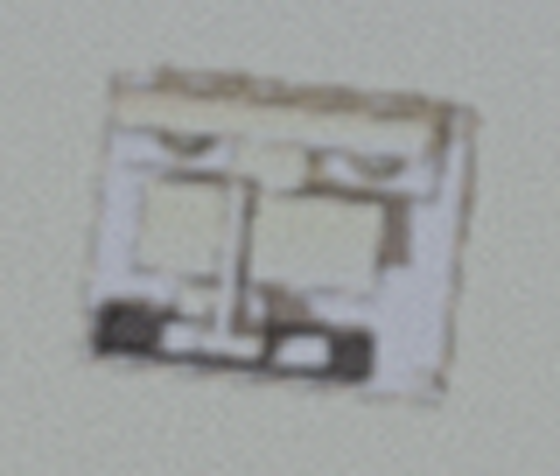

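View pics/sc.png

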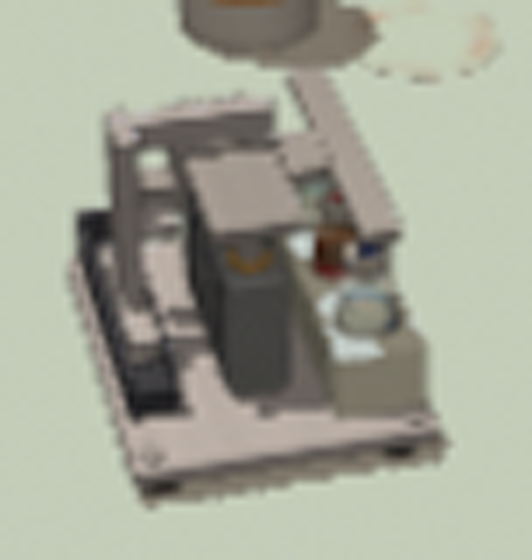

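The top crop shows the base corners at about (92,352), (440,400) and (470,118). The pad corners are at (143,182), (385,200), (378,292) and (135,270). The tab's top right edge runs from about (246,185) to (236,330). The side crop shows the tab bridging the pad, with its post on the robot side.

```bash
cat >h.py <<'E'
import numpy as np
from scipy.spatial.transform import Rotation as R
from station import *
def rot(q): return R.from_quat(np.roll(q,-1))
def ray(n,px,z):
    c=calibration(n);d=rot(c['attitude']).apply(np.linalg.inv(c['mtx'])@[px[0],px[1],1]);return c['origin']+d*(z-c['origin'][2])/d[2]
def tocrop(p,o): return [o[0]+(p[0]+.5)/7-.5,o[1]+(p[1]+.5)/7-.5]
E
python3 - <<'E'
from h import *
T=lambda p,z:ray('top',tocrop(p,(240,180)),z)
S=lambda p,z:ray('side',tocrop(p,(275,160)),z)
b=[T(p,.02) for p in((92,352),(440,400),(470,118))]
print('base ctr',(b[0]+b[2])/2, 'yaws',np.degrees([np.arctan2(*(b[0]-b[1])[[0,1]]*[-1,1]),np.arctan2(*(b[2]-b[1])[[1,0]])]),[np.linalg.norm(b[0]-b[1]),np.linalg.norm(b[2]-b[1])])
p=[T(q,.105) for q in((143,182),(385,200),(378,292),(135,270))]
print('pad ctr',np.mean(p,0),np.round(p,4))
print('tab',T((245,187),.122),T((236,325),.122))
for z in(.09,.1,.105,.11,.115): print(z,np.mean([S(q,z) for q in((187,160),(278,142),(308,224),(216,242))],0))
s=read_state();print(rot(s['ee_rot']).as_matrix().round(3))
E
```

```text
base ctr [0.56912887 0.13278885 0.02      ] yaws [-8.07024272 -6.13176743] [np.float64(0.14169864915362507), np.float64(0.11505117862739198)]
pad ctr [0.56466835 0.13499741 0.105     ] [[0.5851 0.1792 0.105 ]
 [0.5781 0.0881 0.105 ]
 [0.5434 0.0907 0.105 ]
 [0.552  0.182  0.105 ]]
tab [0.58211912 0.13946222 0.122     ] [0.53091067 0.1425775  0.122     ]
0.09 [0.56489677 0.12557494 0.09      ]
0.1 [0.55995635 0.11123547 0.1       ]
0.105 [0.55748613 0.10406573 0.105     ]
0.11 [0.55501592 0.096896   0.11      ]
0.115 [0.55254571 0.08972626 0.115     ]
[[-0.951  0.309 -0.001]
 [ 0.309  0.951 -0.002]
 [-0.    -0.002 -1.   ]]
```

>>> drive_tool:
  plan: [0,0,0,0,-6.25,0,0,0,0,-6.25,0,-32,-44,0,0,0,-32,-44,0,0,0,-32,-44,0,0]

```text
clock: 0.72
position: [0.308, 0.5469, 0.1995]
ee_rot: [-0.0, 0.048, 0.999, -0.0]
contact_force: [0.3, -0.4, -0.3]
width: -0.003
grip_force: 0.0
```

>>> drive_tool:
  plan: [0,-32,-44,0,0,0,-32,-44,0,0,0,-32,-44,0,0,0,-32,-44,0,0,0,-32,-44,0,0]

```text
clock: 1.35
position: [0.4459, 0.3125, 0.1998]
ee_rot: [-0.0, 0.048, 0.999, -0.0]
contact_force: [0.8, 0.4, 0.6]
width: -0.001
grip_force: 0.0
```

>>> drive_tool:
  plan: [0,-32,-44,0,0,0,-32,-44,0,0,0,-32,-44,0,0,0,0,0,0,0,0,0,0,0,0]

```text
clock: 1.98
position: [0.5277, 0.1739, 0.1997]
ee_rot: [-0.0, 0.048, 0.999, 0.0]
contact_force: [-0.1, 0.3, 0.4]
width: -0.001
grip_force: 0.0
```

>>> drive_tool:
  plan: [0,-20,-25,0,0,0,-20,-25,0,0,0,0,0,25,0,0,0,0,25,0,0,0,0,0,0]

```text
clock: 2.6
position: [0.5606, 0.1218, 0.1482]
ee_rot: [-0.002, 0.047, 0.999, -0.0]
contact_force: [0.4, -0.7, 0.4]
width: 0.003
grip_force: 0.0
```

```bash
python3 - <<'E'
import cv2
from h import *
s=read_state();print(s['position'],s['contact_force'])
a=get_image('top')[172:248,235:325];b=get_image('side')[120:240,265:365]
a=cv2.resize(a,None,fx=6,fy=6,interpolation=cv2.INTER_CUBIC);b=cv2.resize(b,None,fx=5,fy=5,interpolation=cv2.INTER_CUBIC)
cv2.imwrite('pics/t1.png',a);cv2.imwrite('pics/s1.png',b)
E
```

```text
[0.56060485 0.12177899 0.14820004] [ 0.44268981 -0.74183058  0.37817192]
```

View pics/s1.png

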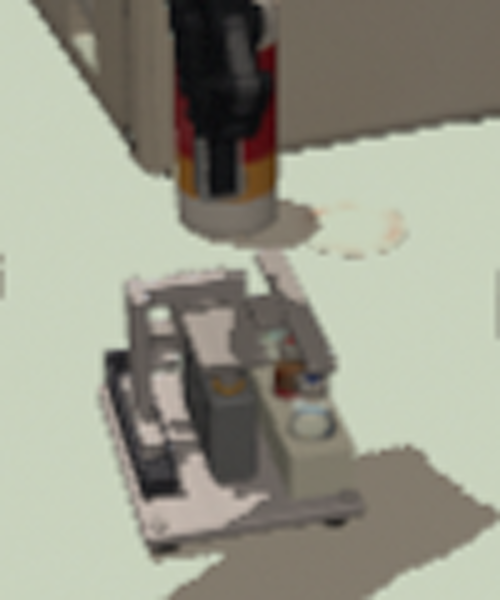

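The fingertips show at crop (220,197), hanging over the carrier. The tab spans (130,290) to (245,275), and the pad's near edge lies around (205–245,365). I'll check the projection against those.

```bash
python3 - <<'E'
from h import *
import numpy as np
def proj(n,P):
    c=calibration(n);v=rot(c['attitude']).inv().apply(np.array(P)-c['origin']);u=c['mtx']@(v/v[2]);return u[:2]
s=read_state();p=s['position'];u=proj('side',p);print('tip crop',(u-[265,120]+.5)*5)
yaw=np.radians(-5.5);X=np.array([np.cos(yaw),np.sin(yaw),0]);Y=np.array([-np.sin(yaw),np.cos(yaw),0])
pad=np.array([.5647,.135,0])
for z in(.098,.102,.106):
    P=pad+[0,0,z]
    f=lambda dx,dy,dz:((proj('side',P+X*dx+Y*dy+[0,0,dz])-[275,160]+.5)*7).round()
    print(z,'pad -y corners',f(-.018,-.046,0),f(.018,-.046,0),'tab top',f(.018,.005,.019),f(-.046,.005,.019))
print('tip in pad frame',(p-pad)@X,(p-pad)@Y)
E
```

```text
tip crop [224.18528709 243.18911861]
0.098 pad -y corners [221. 234.] [316. 220.] tab top [281. 106.] [115. 129.]
0.102 pad -y corners [221. 225.] [316. 211.] tab top [281.  97.] [115. 120.]
0.106 pad -y corners [221. 216.] [316. 202.] tab top [281.  87.] [114. 111.]
tip in pad frame -0.0005374096943397702 -0.013467763734627694
```

```bash
python3 - <<'E'
import cv2,numpy as np
from h import *
a=cv2.imread('pics/side0.png')[120:240,265:365];b=get_image('side')[120:240,265:365]
d=cv2.absdiff(a,b)
st=np.hstack([cv2.resize(i[0:70,15:75],None,fx=6,fy=6,interpolation=cv2.INTER_CUBIC) for i in(b,np.clip(d.astype(int)*3,0,255).astype(np.uint8))])
cv2.imwrite('pics/d.png',st)
E
```

```text
(no output)
```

View pics/d.png

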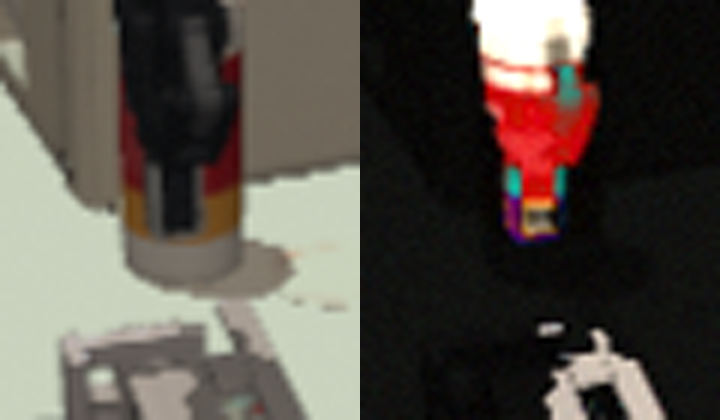

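View pics/t1.png

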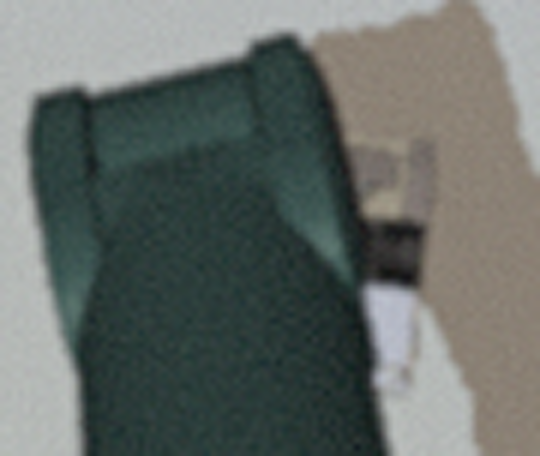

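The fingertip is at image (309,159.5), but the calibration puts the TCP at (310,168.6). I'll compare that against the start picture to separate a height offset from a sideways one.

```bash
python3 - <<'E'
from h import *
import cv2
def proj(n,P):
    c=calibration(n);v=rot(c['attitude']).inv().apply(np.array(P)-c['origin']);u=c['mtx']@(v/v[2]);return u[:2].round(1)
s=read_state();p=s['position'];print(p,s['clock'],proj('side',p))
for dz in(0,.013,.025): print('start',dz,proj('side',[.2242,.6885,.1988+dz]))
for dz in(.01,.02,.027,.03): print('now z+',dz,proj('side',p+[0,0,dz]))
for dy in(.02,.04,.05): print('now y+',dy,proj('side',p+[0,dy,0]))
i=cv2.imread('pics/side0.png')[60:95,125:170]
cv2.imwrite('pics/f0.png',cv2.resize(i,None,fx=10,fy=10,interpolation=cv2.INTER_CUBIC))
E
```

```text
[0.56345    0.12146344 0.15081596] 2.75 [309.6 168. ]
start 0 [154.4  90.9]
start 0.013 [153.5  87. ]
start 0.025 [152.6  83.4]
now z+ 0.01 [309.5 164.6]
now z+ 0.02 [309.5 161.1]
now z+ 0.027 [309.4 158.7]
now z+ 0.03 [309.4 157.7]
now y+ 0.02 [307.  164.3]
now y+ 0.04 [304.5 160.7]
now y+ 0.05 [303.3 158.9]
```

View pics/f0.png

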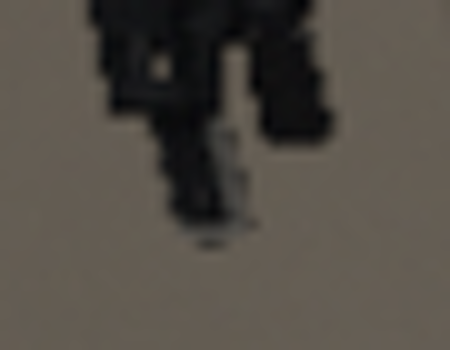

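The same upward offset of about 27 mm shows at the start pose, so it lies along z. I'll descend by feel.

>>> drive_tool:
  plan: [0,0,-3,8,0,0,0,0,8,0,0,0,0,8,0,0,0,0,5,0,0,0,0,0,0]

```text
clock: 3.38
position: [0.5625, 0.117, 0.1204]
ee_rot: [-0.001, 0.048, 0.999, -0.0]
contact_force: [0.1, 0.7, 0.2]
width: -0.004
grip_force: 0.0
```

>>> drive_tool:
  plan: [0,0,0,2,0,0,0,0,2,0,0,0,0,2,0,0,0,0,2,0,0,0,0,2,0]

```text
clock: 4.0
position: [0.5628, 0.1171, 0.1109]
ee_rot: [0.0, 0.048, 0.999, -0.0]
contact_force: [0.9, 0.8, -0.3]
width: 0.001
grip_force: 0.0
```

>>> drive_tool:
  plan: [0,0,0,2,0,0,0,0,2,0,0,0,0,2,0,0,0,0,1,0,0,0,0,1,0]

```text
clock: 4.62
position: [0.5629, 0.1171, 0.1029]
ee_rot: [0.0, 0.048, 0.999, -0.0]
contact_force: [0.6, -0.0, -0.2]
width: 0.001
grip_force: 0.0
```

>>> drive_tool:
  plan: [0,0,0,1,0,0,0,0,1,0,0,0,0,1,0,0,0,0,1,0,0,0,0,1,0]

```text
clock: 5.25
position: [0.5629, 0.1171, 0.098]
ee_rot: [0.0, 0.048, 0.999, -0.0]
contact_force: [0.4, -0.9, 0.9]
width: -0.0
grip_force: 0.0
```

>>> drive_tool:
  plan: [0,0,0,1,0,0,0,0,1,0,0,0,0,1,0,0,0,0,1,0,0,0,0,1,0]

```text
clock: 5.88
position: [0.5629, 0.1171, 0.0929]
ee_rot: [0.0, 0.048, 0.999, -0.0]
contact_force: [0.3, 0.5, 0.6]
width: -0.001
grip_force: 0.0
```

>>> drive_tool:
  plan: [0,0,0,1,0,0,0,0,1,0,0,0,0,1,0,0,0,0,1,0,0,0,0,1,0]

```text
clock: 6.5
position: [0.5629, 0.1171, 0.0879]
ee_rot: [0.0, 0.048, 0.999, 0.0]
contact_force: [0.5, 1.0, -0.5]
width: -0.001
grip_force: 0.0
```

There's no contact yet at z = 0.088, so I'll look before going on.

```bash
python3 - <<'E'
import cv2
from h import *
b=get_image('side')[130:240,270:350]
cv2.imwrite('pics/s2.png',cv2.resize(b,None,fx=5,fy=5,interpolation=cv2.INTER_CUBIC))
E
```

```text
(no output)
```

View pics/s2.png

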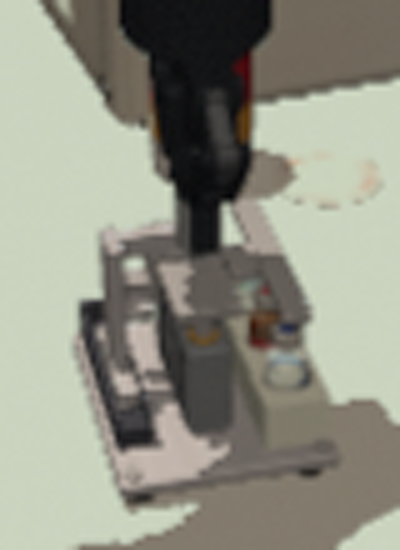

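The fingertip at crop (205,253) is still above the pad and on the near side of the tab. That fits the tips sitting about 27 mm behind the nominal TCP. I'll move 8 mm further from the tab to leave room for the knuckles and keep feeling downwards.

>>> drive_tool:
  plan: [0,0,-8,0,0,0,0,0,2,0,0,0,0,1,0,0,0,0,1,0,0,0,0,1,0]

```text
clock: 7.18
position: [0.5621, 0.1093, 0.0829]
ee_rot: [0.0, 0.048, 0.999, 0.0]
contact_force: [0.4, -0.1, 0.2]
width: 0.003
grip_force: 0.0
```

>>> drive_tool:
  plan: [0,0,0,1,0,0,0,0,1,0,0,0,0,1,0,0,0,0,1,0,0,0,0,1,0]

```text
clock: 7.8
position: [0.5621, 0.1092, 0.078]
ee_rot: [0.0, 0.048, 0.999, 0.0]
contact_force: [0.4, 0.8, 0.1]
width: -0.006
grip_force: 0.0
```

>>> drive_tool:
  plan: [0,0,0,1,0,0,0,0,1,0,0,0,0,1,0,0,0,0,1,0,0,0,0,1,0]

```text
clock: 8.43
position: [0.5621, 0.1091, 0.073]
ee_rot: [0.0, 0.048, 0.999, -0.0]
contact_force: [0.2, 0.2, -0.1]
width: 0.003
grip_force: 0.0
```

>>> drive_tool:
  plan: [0,0,0,1,0,0,0,0,1,0,0,0,0,1,0,0,0,0,1,0,0,0,0,0,0]

```text
clock: 9.05
position: [0.5621, 0.1091, 0.0696]
ee_rot: [-0.0, 0.048, 0.999, 0.0]
contact_force: [-0.7, -0.5, 5.5]
width: -0.001
grip_force: 2.4
```

Contact at about z = 0.070, as predicted. Now I'll press down roughly 14 mm.

>>> drive_tool:
  plan: [0,0,0,1,0,0,0,0,1,0,0,0,0,1,0,0,0,0,1,0,0,0,0,1,0]

```text
clock: 9.68
position: [0.5621, 0.1091, 0.0653]
ee_rot: [0.0, 0.048, 0.999, 0.0]
contact_force: [-2.6, -0.3, 11.2]
width: 0.001
grip_force: 5.2
```

>>> drive_tool:
  plan: [0,0,0,1,0,0,0,0,1,0,0,0,0,1,0,0,0,0,1,0,0,0,0,1,0]

```text
clock: 10.3
position: [0.5622, 0.1091, 0.0606]
ee_rot: [0.0, 0.048, 0.999, 0.0]
contact_force: [-2.7, -0.8, 12.1]
width: 0.001
grip_force: 6.3
```

>>> drive_tool:
  plan: [0,0,0,1,0,0,0,0,1,0,0,0,0,1,0,0,0,0,0,0,0,0,0,0,0]

```text
clock: 10.92
position: [0.5621, 0.1091, 0.0576]
ee_rot: [0.0, 0.048, 0.999, 0.0]
contact_force: [-4.0, -1.4, 13.8]
width: -0.001
grip_force: 6.4
```

>>> drive_tool:
  plan: [0,0,0,0.5,0,0,0,0,0.5,0,0,0,0,0.5,0,0,0,0,0,0,0,0,0,0,0]

```text
clock: 11.55
position: [0.5622, 0.1091, 0.0563]
ee_rot: [0.0, 0.048, 0.999, 0.0]
contact_force: [-3.3, -1.0, 13.8]
width: -0.001
grip_force: 6.9
```

>>> drive_tool:
  plan: [0,0,0,0.5,0,0,0,0,0.5,0,0,0,0,0,0,0,0,0,0,0,0,0,0,0,0]

```text
clock: 12.18
position: [0.5621, 0.1092, 0.0555]
ee_rot: [0.0, 0.048, 0.999, 0.0]
contact_force: [-3.5, -0.6, 15.7]
width: -0.005
grip_force: 7.8
```

>>> drive_tool:
  plan: [0,0,0,0.5,0,0,0,0,0,0,0,0,0,0,0,0,0,0,0,0,0,0,0,0,0]

```text
clock: 12.8
position: [0.5622, 0.1091, 0.0555]
ee_rot: [0.0, 0.048, 0.999, 0.0]
contact_force: [-5.0, -1.4, 20.5]
width: -0.001
grip_force: 9.5
```

The hard stop is at z = 0.0555, with 20 N on the pad. Now I'll slide left.

>>> drive_tool:
  plan: [0,0,2,0,0,0,0,2,0,0,0,0,2,0,0,0,0,2,0,0,0,0,0,0,0]

```text
clock: 13.42
position: [0.562, 0.1092, 0.0554]
ee_rot: [-0.001, 0.051, 0.999, -0.004]
contact_force: [-5.4, -11.2, 21.8]
width: -0.0
grip_force: 11.2
```

>>> drive_tool:
  plan: [0,0,0,-0.5,0,0,0,1,0,0,0,0,1,0,0,0,0,0,0,0,0,0,0,0,0]

```text
clock: 14.05
position: [0.5623, 0.1099, 0.0554]
ee_rot: [-0.001, 0.051, 0.999, -0.005]
contact_force: [-3.6, -13.4, 18.4]
width: -0.003
grip_force: 9.5
```

>>> drive_tool:
  plan: [0,0,1,-0.2,0,0,0,1,0,0,0,0,1,0,0,0,0,1,0,0,0,0,0,0,0]

```text
clock: 14.68
position: [0.5636, 0.1152, 0.0555]
ee_rot: [-0.0, 0.051, 0.999, -0.004]
contact_force: [-2.8, -11.7, 16.1]
width: -0.003
grip_force: 8.0
```

>>> drive_tool:
  plan: [0,0,1,0,0,0,0,1,0,0,0,0,1,0,0,0,0,1,0,0,0,0,0,0,0]

```text
clock: 15.3
position: [0.5645, 0.1195, 0.0555]
ee_rot: [0.0, 0.051, 0.999, -0.004]
contact_force: [-1.8, -11.3, 16.0]
width: 0.002
grip_force: 7.6
```

>>> drive_tool:
  plan: [0,0,1,0,0,0,0,1,0,0,0,0,1,0,0,0,0,1,0,0,0,0,1,0,0]

```text
clock: 15.92
position: [0.5652, 0.1246, 0.0555]
ee_rot: [0.0, 0.051, 0.999, -0.004]
contact_force: [-1.5, -10.5, 15.0]
width: 0.002
grip_force: 7.5
```

>>> drive_tool:
  plan: [0,0,1,0,0,0,0,1,0,0,0,0,1,0,0,0,0,1,0,0,0,0,0,0,0]

```text
clock: 16.55
position: [0.5656, 0.1276, 0.0556]
ee_rot: [0.0, 0.051, 0.999, -0.004]
contact_force: [-1.9, -12.4, 15.8]
width: -0.002
grip_force: 8.1
```

>>> drive_tool:
  plan: [0,0,1,0.2,0,0,0,1,0,0,0,0,1,0,0,0,0,1,0,0,0,0,1,0,0]

```text
clock: 17.18
position: [0.5661, 0.1316, 0.0555]
ee_rot: [0.0, 0.051, 0.999, -0.005]
contact_force: [-2.1, -14.8, 16.4]
width: -0.004
grip_force: 8.8
```

>>> drive_tool:
  plan: [0,0,1,0,0,0,0,1,0,0,0,0,1,0,0,0,0,1,0,0,0,0,1,0,0]

```text
clock: 17.8
position: [0.5667, 0.1367, 0.0555]
ee_rot: [0.0, 0.051, 0.999, -0.005]
contact_force: [-1.6, -12.0, 16.4]
width: -0.003
grip_force: 9.2
```

>>> drive_tool:
  plan: [0,0,1,0,0,0,0,1,0,0,0,0,1,0,0,0,0,1,0,0,0,0,1,0,0]

```text
clock: 18.42
position: [0.5673, 0.1418, 0.0555]
ee_rot: [0.0, 0.051, 0.999, -0.004]
contact_force: [-1.9, -14.5, 16.4]
width: 0.004
grip_force: 8.6
```

>>> drive_tool:
  plan: [0,0,1,0,0,0,0,1,0,0,0,0,1,0,0,0,0,0,0,0,0,0,0,0,0]

```text
clock: 19.05
position: [0.5677, 0.145, 0.0555]
ee_rot: [0.0, 0.051, 0.999, -0.004]
contact_force: [-1.3, -12.5, 16.5]
width: -0.003
grip_force: 8.6
```

>>> drive_tool:
  plan: [0,0,1,0,0,0,0,1,0,0,0,0,1,0,0,0,0,0,0,0,0,0,0,0,0]

```text
clock: 19.68
position: [0.5679, 0.1471, 0.0555]
ee_rot: [0.0, 0.052, 0.999, -0.005]
contact_force: [-0.8, -14.0, 17.5]
width: 0.005
grip_force: 10.0
```

>>> drive_tool:
  plan: [0,0,1,0,0,0,0,1,0,0,0,0,0,0,0,0,0,0,0,0,0,0,0,0,0]

```text
clock: 20.3
position: [0.5678, 0.1471, 0.0555]
ee_rot: [-0.0, 0.052, 0.999, -0.006]
contact_force: [-2.4, -18.3, 18.0]
width: -0.002
grip_force: 11.9
```

The end stop is reached at y = 0.1471: the side force rises with no motion. I'll unwind sideways, then lift.

>>> drive_tool:
  plan: [0,0,-2,0,0,0,0,-2,0,0,0,0,-3,0,0,0,0,-3,0,0,0,0,0,0,0]

```text
clock: 20.92
position: [0.568, 0.1472, 0.0558]
ee_rot: [0.002, 0.049, 0.999, -0.0]
contact_force: [-0.0, -3.6, 14.2]
width: -0.004
grip_force: 6.9
```

>>> drive_tool:
  plan: [0,0,-1,-0.5,0,0,0,-1,-1,0,0,0,-1,-1,0,0,0,0,-2,0,0,0,0,0,0]

```text
clock: 21.55
position: [0.5649, 0.1457, 0.0576]
ee_rot: [-0.001, 0.048, 0.999, -0.0]
contact_force: [0.2, 0.2, -0.2]
width: 0.001
grip_force: 0.0
```

>>> drive_tool:
  plan: [0,0,-6,-5,0,0,0,-4,-10,0,0,0,0,-30,0,0,0,0,-40,0,0,0,0,-40,0]

```text
clock: 22.18
position: [0.5644, 0.1353, 0.1847]
ee_rot: [-0.0, 0.049, 0.999, -0.0]
contact_force: [0.2, -0.6, -0.1]
width: -0.0
grip_force: 0.0
```

>>> drive_tool:
  plan: [0,50,0,0,0,0,50,0,0,0,0,0,0,0,0,0,0,0,0,0,0,0,0,0,0]

```text
clock: 22.8
position: [0.4669, 0.1455, 0.1835]
ee_rot: [0.001, 0.049, 0.999, 0.0]
contact_force: [0.3, 0.5, 0.0]
width: -0.0
grip_force: 0.0
```

```bash
python3 - <<'E'
import cv2,numpy as np
from h import *
s=read_state();print(s['position'],s['contact_force'])
a=get_image('side')[160:240,275:351];b=get_image('top')[180:248,240:320]
a=cv2.resize(a,(380,400),interpolation=cv2.INTER_CUBIC);b=cv2.resize(b,None,fx=5,fy=5,interpolation=cv2.INTER_CUBIC);b=cv2.copyMakeBorder(b,0,60,0,0,0)
cv2.imwrite('pics/e.png',np.hstack([a,b]))
E
```

```text
[0.46690433 0.1455341  0.18346481] [0.32324658 0.48308469 0.02017549]
```

View pics/e.png

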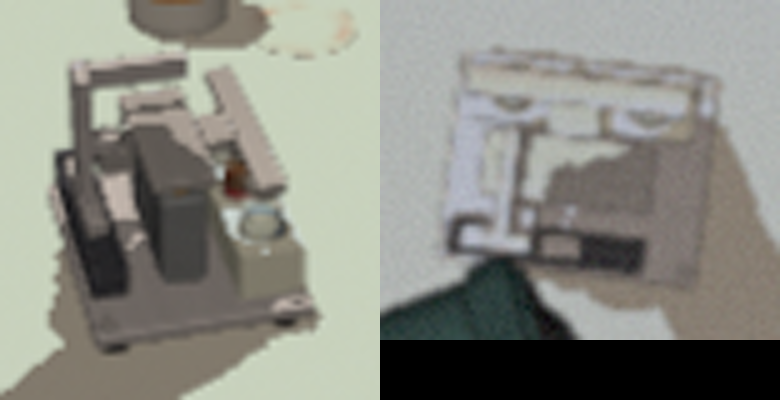

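The picture shows the tab moved left about 7.4 px (19–20 mm), to x = 518 in the right half. The pad is down, the bar is low over the caps, and the vials are standing. I'll hand the job in.

```bash
python3 -c "from station import *;print(close_job())"
```

```text
the job is handed in; nothing more can be done
None
```

The plunger is trapped at its stop with the keeper slid to its end stop, the vials look to be standing in their wells, the arm is clear, and the job is handed in; the verdict itself wasn't shown.

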